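Lock the battery hatch of the bench power pack

TASK

The battery hatch of the black power pack is standing slightly ajar. Set a fingertip in the slot of its orange turn-disc, press the hatch down shut and, keeping it pressed, turn the disc clockwise (seen from above) a quarter turn as far as it goes, so that the cam locks the hatch down by itself; then take the hand away. Do not grip or lift anything, do not pull the hatch open, and leave the cells, jar, pliers and screwdriver around the pack where they are.

Things in the scene. Friction and masses are not known exactly. Their poses are not given: they have to be found in the camera images.
- pack: Black case, fixed to the bench, 200 (x) x 160 (y) x 60 mm high, topped by a grey hatch. Origin: centre of the underside, on the bench; x points from the front (three small studs, towards the robot) to the back, z up. Hatch: 192 x 160 mm, 20 mm thick, hinged at the back on a line parallel to y at x = +92 mm, 60 mm above the bench. Shut, its top is level, 80 mm above the bench.
- panel (a joint): Hinge of the hatch, rad: 0 = fully shut and flush (a stop), grows as the front edge rises. Springs hold it ajar at about 0.07 (front edge about 13 mm up, disc about 9 mm up); pressing it shut takes about 4 to 6 N at the disc. Unlocked, it springs up again when let go. Locked, it rests about 0.01 open.
- disc (a joint): Turn of the orange disc, rad, clockwise seen from above: 0 = slot parallel to the hinge, 1.57 = slot front to back; stops at 0 and 1.60. Starts at 0 to 0.35. Needs about 0.05 N m and stays where left. From about 0.75 on its cam runs under a keeper in the case; with the hatch ajar it fouls the keeper and stops, so hold the hatch down. Locked from 1.40.
- slot (a point): Centre of the slot's floor, on the disc's axis (pack x = -35 mm, y = 0; 64 mm above the bench when shut). x along the slot, z up out of it; turns and tips with disc and hatch. Disc 91 mm across, flush. Slot: straight channel right across it, black floor, 30 mm wide, 85 mm long, 16 mm deep, ends closed by the hatch. Shut fingers have much play in it, fingers spread 20 to 40 mm along it little.
- hatch_edge (a point): Middle of the top front edge of the hatch, 80 mm above the bench when shut. Dots on the hatch: red to the right of the disc, green between disc and front edge. Two white dots on the disc flank one end of the slot; that end points at red when open, at green when locked.
- block_cell: Loose bystander: black and copper block battery, 17 x 26 mm, 49 mm tall, standing beside the pack. Origin: centre of its underside.
- jar: Loose bystander: clear screw jar with yellow cap, 44 mm across, 60 mm tall, standing. Origin: centre of its underside.
- cell_a: Loose bystander: round black and copper battery cell, 14 mm across, 50 mm tall, standing. Origin: centre of its underside.
- cell_b: Loose bystander: another such cell, 14 mm across, 50 mm tall, standing. Origin: centre of its underside.
- pliers: Loose bystander: yellow-handled pliers lying flat, 145 mm long along its x, 64 mm wide, 12 mm high. Origin: on the bench under its middle.
- driver: Loose bystander: blue-handled screwdriver, 150 mm long, lying along its x. Origin: on the bench under its middle.

How it is judged:
On the way, in this order (a step that is already met when the one before it is completed fails the run):
1. a fingertip in the slot presses the hatch shut before the disc has locked (contact force between the fingers and pack above 1 N and z of the grasp point in the frame of slot below 0.031 m and horizontal distance between the grasp point and slot below 0.05 m and value of joint panel below 0.02 rad and value of joint disc below 1.1 rad), for 0.05 s.
2. the disc is turned to its locked position (value of joint disc above 1.4 rad and value of joint panel below 0.02 rad), for 0.1 s.
At the end, for the whole second after the job is handed in: The disc is turned to at least 1.40 rad (80 degrees), the hatch is locked down by its cam within 0.02 rad of shut and at rest, with nobody touching it, and every bystander is within 20 mm of where it began (all of step 2 and velocity of joint panel below 0.02 rad/s and not (distance of block_cell from where it was at the start of the episode above 0.02 m) and not (distance of jar from where it was at the start of the episode above 0.02 m) and not (distance of cell_a from where it was at the start of the episode above 0.02 m) and not (distance of cell_b from where it was at the start of the episode above 0.02 m) and not (distance of pliers from where it was at the start of the episode above 0.02 m) and not (distance of driver from where it was at the start of the episode above 0.02 m)).
It fails at once if the hatch was pulled open (beyond 0.2 rad) (value of joint panel above 0.2 rad).
It fails at once if a cell, the jar, the pliers or the screwdriver was lifted or shifted by more than 20 mm (distance of any of block_cell, jar, cell_a, cell_b, pliers, driver from where it was at the start of the episode above 0.02 m).
It also fails if it takes over 38 s, if anything falls off the work surface, if the arm or the gripper's body presses on something with over 40 N, if the wrist force passes 120 N, or if a joint passes its speed limit or range.

ROBOT

A 6-joint arm with a two-finger parallel gripper is mounted at the origin on the work surface. World frame = base frame: x ahead of the robot, y to its left, z up, the work surface at z = 0. Lengths are in m, angles in rad, forces in N, time in s.
With the tool pointing down it reaches from about 0.3 to 0.775 m from the base axis. Payload 14.6 kg.
Tool frame: the origin (TCP) lies midway between the tips of the shut fingers; the grasp point (between the pads) lies 19 mm behind it; z points along the fingers, x is the direction in which the jaws open and shut, and the axes are right-handed (so a half turn about z gives the same grasp; the last joint's range is limited). The gripper opens to 94 mm and grips with 3 to 60 N. Pads are 16 mm wide; open, the fingers measure 119 mm over their backs; the gripper's body (75 mm by 177 mm) begins 78 mm behind the grasp point.
Start: joints at [-1.256, 0.3, 1.521, -0, 1.321, -0.067], TCP at [0.205, -0.51, 0.182] pointing down, gripper open.
Joint ranges: [-3.03, 3.03], [-0.79, 2.21], [0.23, 2.52], [-1.04, 4.18], [0, 3.07], [-2.55, 2.55]. Speed limits (rad/s): [2.22, 2.22, 2.57, 3.14, 3.14, 3.14].

INTERFACE

Orientations are given as a rotation vector (axis times angle).
In Python, from plant import * gives the robot as it stands. The module is installed in compiled form; this text tells all that it offers.
- The arm moves only by the tool servo_tool, never from a script. Its argument "deltas" is a list of rows, each an object of numbers: "gripper": the closure in counts, from 0 (fully open) to 255 (shut); "dx", "dy", "dz": the shift along the tool's x, y, z in m; "wx", "wy", "wz": the turn, a rotation vector about the tool's x, y, z in degrees. In form: [{"gripper": .., "dx": .., "dy": .., "dz": .., "wx": .., "wy": .., "wz": ..}, ...]. A call has 1 to 20 rows; each row is the pose to reach, as a shift and turn from the pose measured when the call began, along the tool's axes at that moment; what a row does not reach only later rows make up. A row lasts 1/8 s, in which the tool goes at most 62.5 mm and 10.7 degrees, less where a joint would pass 70% of its speed; a pose out of reach is approached as far as the arm can. A call with a gripper value outside its range is refused whole. The fingers move at their own pace and stop on an object; the grip force is fixed at half the most. Time passes only in rows, so rows that repeat a pose let the fingers close. It gives the time, the measured TCP pose, the force and the opening at its end, in the units of the state.
- get_obs(): the state, without advancing time (a new reading comes with each control period).
- get_image(name): name is "scene" or "top" or "wrist"; returns the picture (384x512x3 uint8, red, green, blue); there is no depth.
- camera_info(name): a dict with "fx", "fy", "cx", "cy" (pixels), "eye" and "attitude" of the camera in the world; the wrist camera has in their place "T_tool_cam" (4x4, takes a point from camera to tool coordinates, whose origin is the TCP and whose axes are the tool frame's). Camera axes: x right, y down, z forward; pixel columns grow to the right and rows downward; lengths in m; the calibration is good to about 2 mm. A picture is of the moment at which its call begins: read the wrist's pose just before it. camera_info takes no time and is no camera call.
- sign_off(): hands the job in, once; it reports no verdict.
Trained networks look in the newest picture that a camera, given by its name, has taken for a name from the list of things; names that differ only in an ending like _2 or _b are one class to them, and where a whole thing is asked for, a point or a joint stands for the part that bears it (a point fixed in the world has none). Each returns a list of dicts, best first, with "score" (0 to 1); they miss things now and then, are a little off and sometimes report something else, mostly with a low value. They report only what shows in the picture. A call takes as long as a camera call.
- regions_of(thing, camera): "region" (384x512 bool, what is visible of it) and "rect" ([centre column, centre row, width, height] in pixels, round what is visible of it).
- place_of(thing, camera): "uv" ([column, row] in pixels: a listed point, or the origin of a listed thing).
The state is a dict: "clock": time; "qpos": joint angles; "qd": joint speeds; "joint_efforts": joint torques, N m; "tool_pos": TCP position; "orientation": TCP orientation; "contact_force": force on the tool from outside, world axes, zero at the start; "torque": the same for the moment, N m; "finger_gap": opening from 0.0 (shut) to 1.0 (fully open).
Only numpy, scipy, OpenCV 4.12 (cv2) and the standard library are available. Lean on these libraries where they do the work, as an engineer would, in place of code of your own. Each camera call takes 0.05 s, during which the arm holds its last target. There are 200 camera calls.

## Working session

There is one attempt and no reset: what is moved stays moved. The work goes in short steps, Python scripts to look and compute and a tool call to move; the robot and the scene stay as the last step left them, time stands still between calls to the robot, and variables do not carry over. Pictures are saved under pics/ and viewed, about 8 in all and at most 12, crops included, and the job is handed in when it is done.

Besides the shell and the picture viewer there is one more tool, called after ">>>" as name(argument=value, ...), one argument or row to a line, values as JSON. servo_tool: Moves the arm, as the interface text tells. Its arguments: {"type":"object","properties":{"deltas":{"type":"array","items":{"type":"object","properties":{"gripper":{"type":"number"},"dx":{"type":"number"},"dy":{"type":"number"},"dz":{"type":"number"},"wx":{"type":"number"},"wy":{"type":"number"},"wz":{"type":"number"}}}}},"required":["deltas"]}

```bash
mkdir -p pics; cat > h.py <<'E'
from plant import *
import numpy as np, cv2
from scipy.spatial.transform import Rotation as R
def cam(n,obs=None):
    c=camera_info(n)
    if n=='wrist':
        T=np.eye(4);T[:3,:3]=R.from_rotvec(obs['orientation']).as_matrix();T[:3,3]=obs['tool_pos']
        T=T@np.array(c['T_tool_cam']);return c,T[:3,3],T[:3,:3]
    A=np.array(c['attitude'],float)
    A=A if A.shape==(3,3) else R.from_rotvec(A).as_matrix()
    return c,np.array(c['eye'],float),A
def ray(n,uv,z,obs=None):
    c,e,A=cam(n,obs);d=A@np.array([(uv[0]-c['cx'])/c['fx'],(uv[1]-c['cy'])/c['fy'],1.])
    return e+d*(z-e[2])/d[2]
def proj(n,p,obs=None):
    c,e,A=cam(n,obs);q=A.T@(np.array(p)-e);return [c['fx']*q[0]/q[2]+c['cx'],c['fy']*q[1]/q[2]+c['cy']]
def save(n,f):
    im=get_image(n);cv2.imwrite('pics/'+f,im[:,:,::-1]);return im
E
python3 - <<'E'
from h import *
o=get_obs();print(o)
for n in('scene','top','wrist'):
    save(n,n+'0.png');print(n,camera_info(n))
    for t,z in(('slot',.073),('hatch_edge',.093),('pack',0),('jar',0),('cell_a',0),('block_cell',0),('pliers',0),('driver',0)):
        for r in place_of(t,n)[:2]: print(t,r['score'],np.round(r['uv'],1),np.round(ray(n,r['uv'],z,o),4))
a=cv2.imread('pics/scene0.png');b=cv2.imread('pics/top0.png')
cv2.imwrite('pics/both.png',cv2.resize(np.vstack([a,b]),(0,0),fx=.78,fy=.78))
E
```

```text
{'clock': 0.0, 'qpos': array([-1.25559603e+00,  3.00470895e-01,  1.52160039e+00,  1.12254585e-05,
        1.32072290e+00, -6.66303066e-02]), 'qd': array([ 0.00021753, -0.00055675, -0.00088162,  0.00032066, -0.00134044,
       -0.00112914]), 'joint_efforts': array([ 4.21532131e-04, -5.31811595e+01, -3.52739525e+01,  7.07983668e-02,
        2.43141095e-02, -1.27098001e-04]), 'tool_pos': array([ 0.20483077, -0.5101062 ,  0.1812783 ]), 'orientation': array([-2.60199449e+00,  1.75912994e+00,  1.47887866e-03]), 'contact_force': array([-0.069269  , -0.21670977, -0.63666882]), 'torque': array([0.02400078, 0.01383742, 0.04339435]), 'finger_gap': 0.9963865933996618}
scene {'fx': 373.42309298234215, 'fy': 373.42309298234215, 'cx': 258.17690090303415, 'cy': 190.40777510067997, 'eye': array([ 1.01340785, -0.05485009,  0.70093924]), 'attitude': array([-2.07289824, -1.56121083,  0.5301259 ])}
slot 0.97 [180.  193.8] [ 0.5288 -0.0977  0.073 ]
hatch_edge 0.69 [188.6 167.3] [ 0.4801 -0.0682  0.093 ]
hatch_edge 0.4 [181.9 193. ] [ 0.5433 -0.0923  0.093 ]
pack 0.58 [185.2 226.2] [ 0.5627 -0.105   0.    
[... 857 characters left out ...]
.7] [0.576  0.0396 0.    ]
cell_a 0.46 [321.2 191. ] [ 0.574  -0.1031  0.    ]
block_cell 0.47 [372.5 233.4] [ 0.4756 -0.2217  0.    ]
pliers 0.83 [413.7 232.7] [ 0.478  -0.3178  0.    ]
driver 0.61 [226.2 175.4] [0.6094 0.1219 0.    ]
wrist {'fx': 330.7823020016717, 'fy': 330.7823020016717, 'cx': 256.19017159838927, 'cy': 193.14748502862466, 'T_tool_cam': array([[ 9.99998755e-01, -9.36027404e-04,  1.27044759e-03,
        -3.36682283e-04],
       [ 6.14529434e-04,  9.72521129e-01,  2.32813822e-01,
        -6.83761623e-02],
       [-1.45345724e-03, -2.32812751e-01,  9.72520493e-01,
        -2.02322357e-01],
       [ 0.00000000e+00,  0.00000000e+00,  0.00000000e+00,
         1.00000000e+00]])}
```

View pics/both.png

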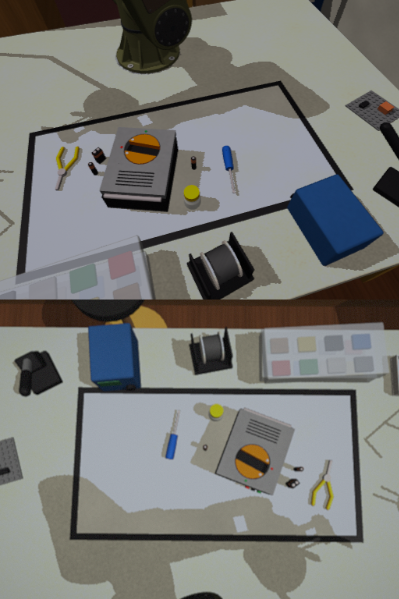

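```bash
python3 - <<'E'
from h import *
a=cv2.imread('pics/top0.png');b=cv2.imread('pics/scene0.png')
for n,im,(x0,y0,x1,y1) in(('top',a,(255,130,440,270)),('scene',b,(90,140,275,280))):
    hsv=cv2.cvtColor(im,cv2.COLOR_BGR2HSV);m=cv2.inRange(hsv,(8,150,120),(20,255,255))
    m[:y0]=0;m[y1:]=0;m[:,:x0]=0;m[:,x1:]=0
    k,l,s,c=cv2.connectedComponentsWithStats(m)
    idx=[i for i in range(1,k) if s[i,4]>60];print(n,[(s[i].tolist()) for i in idx])
    mm=np.isin(l,idx).astype(np.uint8)
    hull=cv2.convexHull(cv2.findNonZero(mm));e=cv2.fitEllipse(hull);
    print('disc',e,ray(n,e[0],.089))
    f=np.zeros_like(mm);cv2.fillConvexPoly(f,hull,1);d=((f>0)&(hsv[:,:,2]<70)).astype(np.uint8)
    r=cv2.minAreaRect(cv2.findNonZero(d));print('slot',r);P=np.array([ray(n,p,.073)[:2] for p in cv2.boxPoints(r)]);E=np.diff(np.vstack([P,P[:1]]),axis=0)
    print('edges len/ang',[(round(np.linalg.norm(v),3),round(np.degrees(np.arctan2(v[1],v[0])),1)) for v in E], P.mean(0))
    rg=regions_of('panel',n)
    if rg:
        g=(rg[0]['region']).astype(np.uint8);print(rg[0]['score'],g.sum())
        r=cv2.minAreaRect(cv2.findNonZero(g));P=np.array([ray(n,p,.087)[:2] for p in cv2.boxPoints(r)]);E=np.diff(np.vstack([P,P[:1]]),axis=0)
        print('hatch',[(round(np.linalg.norm(v),3),round(np.degrees(np.arctan2(v[1],v[0])),1)) for v in E],P.round(3).tolist(), P.mean(0))
    cv2.imwrite(f'pics/c_{n}.png',cv2.resize(im[y0:y1,x0:x1],(0,0),fx=4,fy=4,interpolation=2))
E
```

```text
top [[310, 186, 35, 24, 404], [302, 205, 36, 25, 426]]
disc ((323.1468200683594, 207.34657287597656), (42.524539947509766, 43.30974578857422), 155.12045288085938) [ 0.53157591 -0.09077341  0.089     ]
slot ((323.12457275390625, 207.26644897460938), (40.117645263671875, 12.117647171020508), 28.07248878479004)
edges len/ang [(np.float64(0.026), np.float64(-28.2)), (np.float64(0.085), np.float64(-117.9)), (np.float64(0.026), np.float64(151.2)), (np.float64(0.085), np.float64(62.2))] [ 0.53251362 -0.09359565]
0.86 6922
hatch [(np.float64(0.195), np.float64(-19.7)), (np.float64(0.165), np.float64(-109.8)), (np.float64(0.194), np.float64(159.1)), (np.float64(0.161), np.float64(70.7))] [[0.495, 0.008], [0.679, -0.058], [0.623, -0.213], [0.442, -0.144]] [ 0.55985204 -0.10151022]
scene [[166, 172, 38, 16, 343], [160, 193, 40, 17, 382]]
disc ((181.75563049316406, 190.54920959472656), (36.145572662353516, 44.52928161621094), 68.48258972167969) [ 0.53400758 -0.09189874  0.089     ]
slot ((181.00909423828125, 191.46217346191406), (40.606895446777344, 10.929634094238281), 13.495734214782715)
edges len/ang [(np.float64(0.028), np.float64(162.1)), (np.float64(0.091), np.float64(57.5)), (np.float64(0.027), np.float64(-21.7)), (np.float64(0.089), np.float64(-122.1))] [ 0.52300856 -0.09508216]
0.72 7097
hatch [(np.float64(0.217), np.float64(172.2)), (np.float64(0.204), np.float64(67.8)), (np.float64(0.208), np.float64(-16.2)), (np.float64(0.172), np.float64(-111.0))] [[0.635, -0.209], [0.42, -0.179], [0.497, 0.01], [0.696, -0.048]] [ 0.56179708 -0.10662054]
```

View pics/c_top.png

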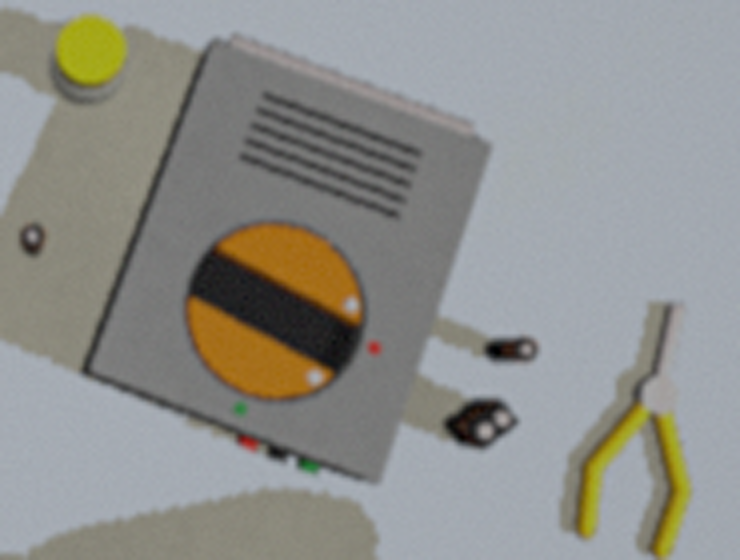

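The picture shows the disc at pixel (323,207), with the slot 8° clockwise from the hinge line and its white dots near red. The pack's yaw is about -20° and the slot lies along world 62°. Three views agree on the axis being near (0.532, -0.092). I'm moving above it now with the jaws along the slot.

>>> servo_tool(
  deltas=[
    {"gripper":160,"dx":-0.05,"dy":-0.08,"dz":0,"wz":-10},
    {"gripper":160,"dx":-0.08,"dy":-0.13,"dz":0,"wz":-20},
    {"gripper":160,"dx":-0.106,"dy":-0.183,"dz":0,"wz":-30},
    {"gripper":160,"dx":-0.133,"dy":-0.229,"dz":0,"wz":-40},
    {"gripper":160,"dx":-0.16,"dy":-0.275,"dz":0,"wz":-50},
    {"gripper":160,"dx":-0.187,"dy":-0.321,"dz":0,"wz":-60},
    {"gripper":160,"dx":-0.213,"dy":-0.367,"dz":0,"wz":-70},
    {"gripper":160,"dx":-0.24,"dy":-0.413,"dz":0,"wz":-80},
    {"gripper":160,"dx":-0.2665,"dy":-0.4585,"dz":0,"wz":-90},
    {"gripper":160,"dx":-0.2665,"dy":-0.4585,"dz":0.01,"wz":-100},
    {"gripper":160,"dx":-0.2665,"dy":-0.4585,"dz":0.02,"wz":-110},
    {"gripper":160,"dx":-0.2665,"dy":-0.4585,"dz":0.03,"wz":-120},
    {"gripper":160,"dx":-0.2665,"dy":-0.4585,"dz":0.04,"wz":-130},
    {"gripper":160,"dx":-0.2665,"dy":-0.4585,"dz":0.04,"wz":-130},
    {"gripper":160,"dx":-0.2665,"dy":-0.4585,"dz":0.04,"wz":-130},
  ],
)

```text
schema error: expected keys gripper, dx, dy, dz, wx, wy, wz
```

```bash
python3 - <<'E'
from h import *
o=get_obs();print(o['clock'],o['tool_pos'],o['qpos'],o['contact_force'],o['finger_gap']);M=R.from_rotvec(o['orientation']).as_matrix();print(M.round(3),np.degrees(np.arctan2(M[1,0],M[0,0])))
im=save('wrist','w1.png')
for r in place_of('slot','wrist')[:2]: print(r,ray('wrist',r['uv'],.073,o))
hsv=cv2.cvtColor(im,cv2.COLOR_RGB2HSV);m=cv2.inRange(hsv,(8,150,100),(22,255,255))
h=cv2.convexHull(cv2.findNonZero(cv2.morphologyEx(m,cv2.MORPH_OPEN,np.ones((5,5)))));P=np.array([ray('wrist',p[0],.089,o)[:2] for p in h],np.float32)
print(cv2.minEnclosingCircle(P),cv2.fitEllipse(P))
print('proj axis',proj('wrist',[.5315,-.092,.073],o))
E
```

```text
1.45 [ 0.20491801 -0.51039267  0.18184627] [-1.25561483e+00  2.99902957e-01  1.52099454e+00  2.68018824e-05
  1.32070022e+00 -6.66184084e-02] [-0.08214248  0.03916487 -1.36069947] 1.001661308157974
[[ 0.373 -0.928  0.   ]
 [-0.928 -0.373  0.   ]
 [-0.    -0.    -1.   ]] -68.12485683190816Traceback (most recent call last):
  File "<stdin>", line 6, in <module>
cv2.error: OpenCV(4.12.0) /io/opencv/modules/imgproc/src/convhull.cpp:143: error: (-215:Assertion failed) total >= 0 && (depth == CV_32F || depth == CV_32S) in function 'convexHull'
```

View pics/w1.png

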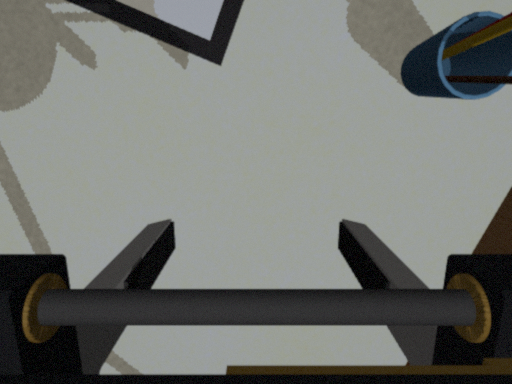

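The move was refused because every row needs all seven keys, so the arm is still at its start and the picture shows only bare bench. I'll resend it with every key.

>>> servo_tool(
  deltas=[
    {"gripper":160,"dx":-0.027,"dy":-0.046,"dz":0,"wx":0,"wy":0,"wz":-10},
    {"gripper":160,"dx":-0.053,"dy":-0.092,"dz":0,"wx":0,"wy":0,"wz":-20},
    {"gripper":160,"dx":-0.08,"dy":-0.138,"dz":0,"wx":0,"wy":0,"wz":-30},
    {"gripper":160,"dx":-0.107,"dy":-0.183,"dz":0,"wx":0,"wy":0,"wz":-40},
    {"gripper":160,"dx":-0.133,"dy":-0.229,"dz":0,"wx":0,"wy":0,"wz":-50},
    {"gripper":160,"dx":-0.16,"dy":-0.275,"dz":0,"wx":0,"wy":0,"wz":-60},
    {"gripper":160,"dx":-0.187,"dy":-0.321,"dz":0,"wx":0,"wy":0,"wz":-70},
    {"gripper":160,"dx":-0.213,"dy":-0.367,"dz":0,"wx":0,"wy":0,"wz":-80},
    {"gripper":160,"dx":-0.24,"dy":-0.413,"dz":0,"wx":0,"wy":0,"wz":-90},
    {"gripper":160,"dx":-0.2665,"dy":-0.4585,"dz":0.01,"wx":0,"wy":0,"wz":-100},
    {"gripper":160,"dx":-0.2665,"dy":-0.4585,"dz":0.02,"wx":0,"wy":0,"wz":-110},
    {"gripper":160,"dx":-0.2665,"dy":-0.4585,"dz":0.03,"wx":0,"wy":0,"wz":-120},
    {"gripper":160,"dx":-0.2665,"dy":-0.4585,"dz":0.04,"wx":0,"wy":0,"wz":-130},
    {"gripper":160,"dx":-0.2665,"dy":-0.4585,"dz":0.04,"wx":0,"wy":0,"wz":-130},
    {"gripper":160,"dx":-0.2665,"dy":-0.4585,"dz":0.04,"wx":0,"wy":0,"wz":-130},
  ],
)

```text
clock: 3.42
tool_pos: [0.5313, -0.0923, 0.1423]
orientation: [2.698, 1.61, 0.001]
contact_force: [0.1, -0.2, 0.3]
finger_gap: 0.375
```

```bash
cat > l.py <<'E'
from h import *
import sys
o=get_obs();print(o['clock'],o['tool_pos'].round(4),o['qpos'].round(2),o['contact_force'].round(1),o['torque'].round(2),o['finger_gap']);M=R.from_rotvec(o['orientation']).as_matrix();print('toolx yaw',np.degrees(np.arctan2(M[1,0],M[0,0])))
im=save('wrist',sys.argv[1])
for r in place_of('slot','wrist')[:2]: print(r,ray('wrist',r['uv'],float(sys.argv[2])-.016,o))
hsv=cv2.cvtColor(im,cv2.COLOR_RGB2HSV);m=cv2.inRange(hsv,(8,150,90),(22,255,255))
k,l,s,c=cv2.connectedComponentsWithStats(m);print(s[s[:,4]>200].tolist())
m=np.isin(l,[i for i in range(1,k) if s[i,4]>400 and s[i,1]<230]).astype(np.uint8)
h=cv2.convexHull(cv2.findNonZero(m));P=np.array([ray('wrist',p[0],float(sys.argv[2]),o)[:2] for p in h],np.float32)
print('disc',cv2.minEnclosingCircle(P),cv2.fitEllipse(P))
print('proj axis',proj('wrist',[.5315,-.092,.073],o))
E
python3 l.py w2.png .089
```

```text
3.425 [ 0.5313 -0.0923  0.1423] [-0.24  0.31  1.6   0.    1.23 -1.32] [ 0.1 -0.2  0.3] [ 0.03 -0.09 -0.04] 0.37484766802046576
toolx yaw 61.646692313569545
{'uv': [255.7, 193.6], 'score': 0.83} [ 0.53073486 -0.09150597  0.073     ]
{'uv': [48.4, 237.6], 'score': 0.58} [ 0.47944842 -0.2696071   0.073     ]
[[0, 0, 512, 384, 190169], [203, 141, 108, 41, 3287], [205, 210, 105, 41, 2769]]
disc ((0.5305197238922119, -0.09039243310689926), 0.04575193673372269) ((0.5305154919624329, -0.0903686061501503), (0.0905543640255928, 0.09076321870088577), 41.600379943847656)
proj axis [np.float64(255.61662439733382), np.float64(194.64284446416337)]
```

View pics/w2.png

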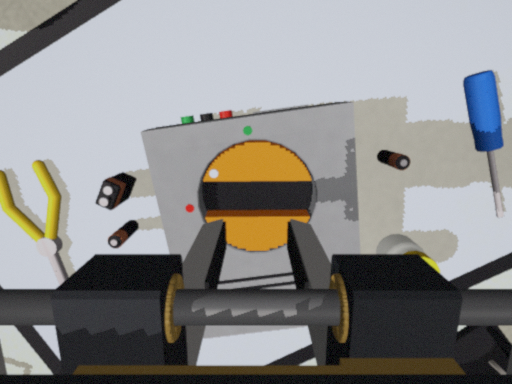

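The wrist view shows the slot horizontal across the disc at (256,194), with the white dots on its left end. The jaws are lined up with it and about 2 mm off the axis. I'll correct that and go down into the slot.

>>> servo_tool(
  deltas=[
    {"gripper":160,"dx":0.001,"dy":-0.002,"dz":0.025,"wx":0,"wy":0,"wz":0},
    {"gripper":160,"dx":0.001,"dy":-0.002,"dz":0.05,"wx":0,"wy":0,"wz":0},
    {"gripper":160,"dx":0.001,"dy":-0.002,"dz":0.062,"wx":0,"wy":0,"wz":0},
    {"gripper":160,"dx":0.001,"dy":-0.002,"dz":0.068,"wx":0,"wy":0,"wz":0},
    {"gripper":160,"dx":0.001,"dy":-0.002,"dz":0.072,"wx":0,"wy":0,"wz":0},
    {"gripper":160,"dx":0.001,"dy":-0.002,"dz":0.075,"wx":0,"wy":0,"wz":0},
    {"gripper":160,"dx":0.001,"dy":-0.002,"dz":0.075,"wx":0,"wy":0,"wz":0},
  ],
)

```text
clock: 4.4
tool_pos: [0.5301, -0.0905, 0.0675]
orientation: [2.696, 1.611, 0.001]
contact_force: [-1.2, -0.4, -0.5]
finger_gap: 0.374
```

>>> servo_tool(
  deltas=[
    {"gripper":160,"dx":0,"dy":0,"dz":0.002,"wx":0,"wy":0,"wz":0},
    {"gripper":160,"dx":0,"dy":0,"dz":0.004,"wx":0,"wy":0,"wz":0},
    {"gripper":160,"dx":0,"dy":0,"dz":0.004,"wx":0,"wy":0,"wz":0},
  ],
)

```text
clock: 4.78
tool_pos: [0.5301, -0.0905, 0.0634]
orientation: [2.696, 1.611, 0.001]
contact_force: [0.3, -0.2, -0.1]
finger_gap: 0.372
```

>>> servo_tool(
  deltas=[
    {"gripper":160,"dx":0,"dy":0,"dz":0.002,"wx":0,"wy":0,"wz":0},
    {"gripper":160,"dx":0,"dy":0,"dz":0.004,"wx":0,"wy":0,"wz":0},
    {"gripper":160,"dx":0,"dy":0,"dz":0.004,"wx":0,"wy":0,"wz":0},
  ],
)

```text
clock: 5.15
tool_pos: [0.53, -0.0905, 0.0592]
orientation: [2.697, 1.611, 0.0]
contact_force: [1.7, 0.2, -0.1]
finger_gap: 0.373
```

```bash
python3 l.py w3.png .085
```

```text
5.15 [ 0.53   -0.0905  0.0592] [-0.24  0.41  1.68 -0.    1.05 -1.31] [ 1.7  0.2 -0.1] [-0.02 -0.11  0.01] 0.37252991846498923
toolx yaw 61.71341988583534
{'uv': [254.4, 226.2], 'score': 0.74} [ 0.53024243 -0.09094195  0.069     ]
{'uv': [418.3, 167.5], 'score': 0.67} [0.54393421 0.01115762 0.069     ]
[[0, 0, 512, 384, 186594], [177, 157, 158, 59, 6830], [217, 251, 79, 39, 2773]]
disc ((0.5190532207489014, -0.08411919325590134), 0.04385244846343994) ((0.5159209370613098, -0.0832533910870552), (0.05598766729235649, 0.0836615115404129), 154.70887756347656)
proj axis [np.float64(253.8134001322847), np.float64(230.93920649007993)]
```

View pics/w3.png

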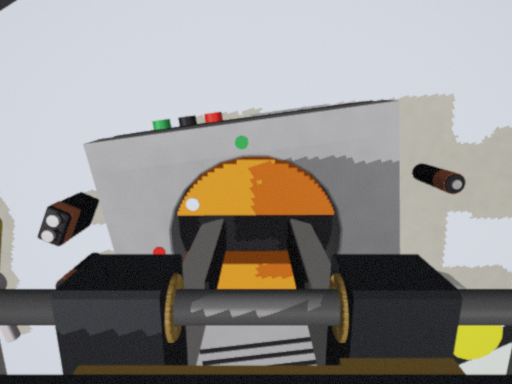

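The fingers are inside the slot, centred at about (255,230), and nothing is touching the floor yet, presumably because spread tips sit higher. I'll keep going down.

>>> servo_tool(
  deltas=[
    {"gripper":160,"dx":0,"dy":0,"dz":0.002,"wx":0,"wy":0,"wz":0},
    {"gripper":160,"dx":0,"dy":0,"dz":0.004,"wx":0,"wy":0,"wz":0},
    {"gripper":160,"dx":0,"dy":0,"dz":0.004,"wx":0,"wy":0,"wz":0},
  ],
)

```text
clock: 5.62
tool_pos: [0.53, -0.0905, 0.0551]
orientation: [2.697, 1.611, 0.0]
contact_force: [-0.6, -0.1, 0.3]
finger_gap: 0.374
```

>>> servo_tool(
  deltas=[
    {"gripper":160,"dx":0,"dy":0,"dz":0.002,"wx":0,"wy":0,"wz":0},
    {"gripper":160,"dx":0,"dy":0,"dz":0.004,"wx":0,"wy":0,"wz":0},
    {"gripper":160,"dx":0,"dy":0,"dz":0.004,"wx":0,"wy":0,"wz":0},
  ],
)

```text
clock: 6.0
tool_pos: [0.5299, -0.0905, 0.0509]
orientation: [-2.697, -1.611, 0.0]
contact_force: [0.1, -0.3, 1.1]
finger_gap: 0.372
```

>>> servo_tool(
  deltas=[
    {"gripper":160,"dx":0,"dy":0,"dz":0.002,"wx":0,"wy":0,"wz":0},
    {"gripper":160,"dx":0,"dy":0,"dz":0.004,"wx":0,"wy":0,"wz":0},
    {"gripper":160,"dx":0,"dy":0,"dz":0.004,"wx":0,"wy":0,"wz":0},
  ],
)

```text
clock: 6.38
tool_pos: [0.5298, -0.0905, 0.0468]
orientation: [-2.697, -1.611, 0.0]
contact_force: [-1.0, 0.5, 0.8]
finger_gap: 0.371
```

```bash
python3 l.py w4.png .085 | head -3; python3 - <<'E'
from h import *
o=get_obs();im=get_image('scene');cv2.imwrite('pics/s4.png',cv2.resize(im[130:270,90:275,::-1],(0,0),fx=4,fy=4,interpolation=2))
a=cv2.imread('pics/s4.png');b=cv2.resize(cv2.imread('pics/w4.png'),(0,0),fx=.78,fy=.78)
w=np.zeros((a.shape[0],800,3),np.uint8)
cv2.imwrite('pics/m4.png',np.hstack([cv2.resize(a,(400,303)),cv2.resize(b,(400,303))]))
E
```

```text
6.375 [ 0.5298 -0.0905  0.0468] [-0.24  0.42  1.69  0.    1.03 -1.31] [-1.   0.5  0.8] [ 0.06 -0.03  0.01] 0.37105714309795307
toolx yaw 61.716852761011125
{'uv': [255.6, 234.0], 'score': 0.56} [ 0.53082574 -0.09039232  0.069     ]
```

View pics/m4.png

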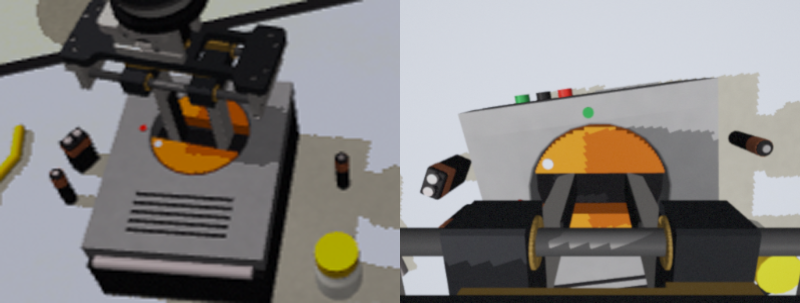

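```bash
python3 - <<'E'
from h import *
for f in('w2','w3','w4'):
    im=cv2.imread(f'pics/{f}.png');hsv=cv2.cvtColor(im,cv2.COLOR_BGR2HSV)
    g=cv2.inRange(hsv,(50,120,60),(80,255,255));k,l,s,c=cv2.connectedComponentsWithStats(g);print(f,'green',[(s[i,4],c[i].round(1).tolist()) for i in range(1,k) if s[i,4]>15])
    m=cv2.inRange(hsv,(8,150,90),(22,255,255));k,l,s,c=cv2.connectedComponentsWithStats(m);i=1+np.argmax([s[j,4]*(s[j,1]>100)*(s[j,1]<200) for j in range(1,k)]);
    w=((l==i)[:,:]).astype(np.uint8);cl=cv2.morphologyEx(w,cv2.MORPH_CLOSE,np.ones((15,15)))
    wm=((cl>0)&(hsv[:,:,1]<90)&(hsv[:,:,2]>120)).astype(np.uint8);k,l,s2,c2=cv2.connectedComponentsWithStats(wm)
    print('orange',s[i].tolist(),'white',[(s2[j,4],c2[j].round(1).tolist()) for j in range(1,k) if s2[j,4]>10])
E
```

```text
w2 green [(np.int32(64), [186.9, 119.8]), (np.int32(50), [247.2, 130.2])]
orange [203, 141, 108, 41, 3287] white [(np.int32(73), [213.3, 173.0])]
w3 green [(np.int32(135), [161.2, 124.7]), (np.int32(121), [241.0, 142.1])]
orange [177, 157, 158, 59, 6830] white [(np.int32(145), [192.2, 203.9])]
w4 green [(np.int32(152), [155.7, 125.5]), (np.int32(136), [240.2, 142.5])]
orange [173, 158, 166, 63, 7583] white [(np.int32(161), [188.5, 207.7])]
```

```bash
python3 - <<'E'
from h import *
from scipy.optimize import brentq
P=dict(w2=([.5313,-.0923,.1423],61.65,[247.2,130.2],[213.3,173.]),w3=([.53,-.0905,.0592],61.71,[241.,142.1],[192.2,203.9]),w4=([.5298,-.0905,.0468],61.72,[240.2,142.5],[188.5,207.7]))
for dw in(.012,.009,.0):
  D=None
  for f,(p,y,g,w) in P.items():
    y=np.radians(y);M=np.array([[np.cos(y),np.sin(y),0],[np.sin(y),-np.cos(y),0],[0,0,-1]])
    o=dict(tool_pos=np.array(p),orientation=R.from_matrix(M).as_rotvec())
    F=lambda z:np.linalg.norm(ray('wrist',g,z+.003,o)-ray('wrist',w,z,o))
    if D is None: D=F(.089);print(D,ray('wrist',g,.092,o))
    z=brentq(lambda z:F(z)-D,.03,.13);print(f,z,ray('wrist',g,z+.003,o))
  break
E
```

```text
0.042759326981793404 [ 0.48052361 -0.07156442  0.092     ]
w2 0.08900000000000052 [ 0.48052361 -0.07156442  0.092     ]
w3 0.08996349776918022 [ 0.48028678 -0.07144246  0.0929635 ]
w4 0.08733067940625851 [ 0.47954924 -0.07109194  0.09033068]
```

Solving for height from the dots shows the hatch only started to move at TCP z ≈ 0.049, so the spread tips sit about 24 mm above the TCP. It should be shut near z ≈ 0.040.

>>> servo_tool(
  deltas=[
    {"gripper":160,"dx":0,"dy":0,"dz":0.003,"wx":0,"wy":0,"wz":0},
    {"gripper":160,"dx":0,"dy":0,"dz":0.005,"wx":0,"wy":0,"wz":0},
    {"gripper":160,"dx":0,"dy":0,"dz":0.005,"wx":0,"wy":0,"wz":0},
  ],
)

```text
clock: 6.9
tool_pos: [0.5298, -0.0904, 0.0419]
orientation: [-2.697, -1.611, 0.0]
contact_force: [-1.2, 0.1, 2.5]
finger_gap: 0.372
```

>>> servo_tool(
  deltas=[
    {"gripper":160,"dx":0,"dy":0,"dz":0.002,"wx":0,"wy":0,"wz":0},
    {"gripper":160,"dx":0,"dy":0,"dz":0.002,"wx":0,"wy":0,"wz":0},
  ],
)

```text
clock: 7.15
tool_pos: [0.5299, -0.0905, 0.0405]
orientation: [2.697, 1.611, 0.0]
contact_force: [-4.7, 0.8, 11.4]
finger_gap: 0.374
```

The hatch is shut: the force jumped from 2.5 to 11.4 N at z ≈ 0.0405. Now I'll turn clockwise (+wz) while keeping the press on.

>>> servo_tool(
  deltas=[
    {"gripper":160,"dx":0,"dy":0,"dz":0.001,"wx":0,"wy":0,"wz":6},
    {"gripper":160,"dx":0,"dy":0,"dz":0.001,"wx":0,"wy":0,"wz":12},
    {"gripper":160,"dx":0,"dy":0,"dz":0.001,"wx":0,"wy":0,"wz":18},
    {"gripper":160,"dx":0,"dy":0,"dz":0.001,"wx":0,"wy":0,"wz":24},
    {"gripper":160,"dx":0,"dy":0,"dz":0.001,"wx":0,"wy":0,"wz":30},
    {"gripper":160,"dx":0,"dy":0,"dz":0.001,"wx":0,"wy":0,"wz":35},
    {"gripper":160,"dx":0,"dy":0,"dz":0.001,"wx":0,"wy":0,"wz":40},
  ],
)

```text
clock: 8.02
tool_pos: [0.53, -0.0908, 0.0405]
orientation: [3.085, 0.588, 0.001]
contact_force: [-6.9, -2.0, 15.1]
finger_gap: 0.372
```

```bash
python3 l.py w5.png .08|head -2
```

```text
8.025 [ 0.53   -0.0908  0.0405] [-0.24  0.43  1.69 -0.    1.01 -0.61] [-6.9 -2.  15.1] [-0.24  1.31  0.05] 0.3715537901447325
toolx yaw 21.565506012954234
```

View pics/w5.png

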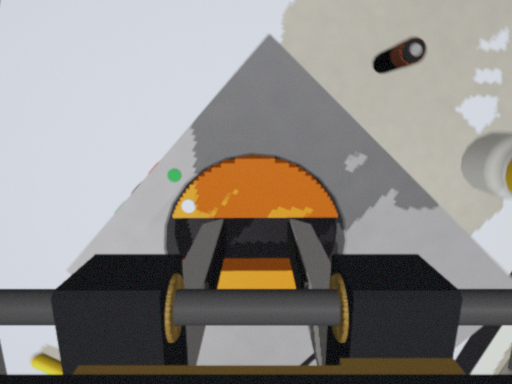

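The slot is still horizontal in the wrist frame, so the disc has followed the tool without lag, to about 0.85 rad. I'll continue to the stop in two parts.

>>> servo_tool(
  deltas=[
    {"gripper":160,"dx":0,"dy":0,"dz":0.001,"wx":0,"wy":0,"wz":6},
    {"gripper":160,"dx":0,"dy":0,"dz":0.001,"wx":0,"wy":0,"wz":12},
    {"gripper":160,"dx":0,"dy":0,"dz":0.001,"wx":0,"wy":0,"wz":18},
    {"gripper":160,"dx":0,"dy":0,"dz":0.001,"wx":0,"wy":0,"wz":24},
    {"gripper":160,"dx":0,"dy":0,"dz":0.001,"wx":0,"wy":0,"wz":30},
    {"gripper":160,"dx":0,"dy":0,"dz":0.001,"wx":0,"wy":0,"wz":35},
    {"gripper":160,"dx":0,"dy":0,"dz":0.001,"wx":0,"wy":0,"wz":38},
  ],
)

```text
clock: 9.0
tool_pos: [0.5298, -0.0912, 0.0404]
orientation: [3.108, -0.452, 0.001]
contact_force: [-9.7, -0.7, 16.3]
finger_gap: 0.374
```

>>> servo_tool(
  deltas=[
    {"gripper":160,"dx":0,"dy":0,"dz":0.001,"wx":0,"wy":0,"wz":3},
    {"gripper":160,"dx":0,"dy":0,"dz":0.001,"wx":0,"wy":0,"wz":5},
    {"gripper":160,"dx":0,"dy":0,"dz":0.001,"wx":0,"wy":0,"wz":5},
  ],
)

```text
clock: 9.38
tool_pos: [0.5297, -0.0913, 0.0404]
orientation: [3.085, -0.588, 0.001]
contact_force: [-7.3, 1.0, 16.5]
finger_gap: 0.373
```

```bash
python3 l.py w6.png .08|head -2
```

```text
9.375 [ 0.5297 -0.0913  0.0404] [-0.24  0.43  1.7  -0.    1.01  0.14] [-7.3  1.  16.5] [0.26 1.67 0.02] 0.3732441408607893
toolx yaw -21.570971765122685
```

View pics/w6.png

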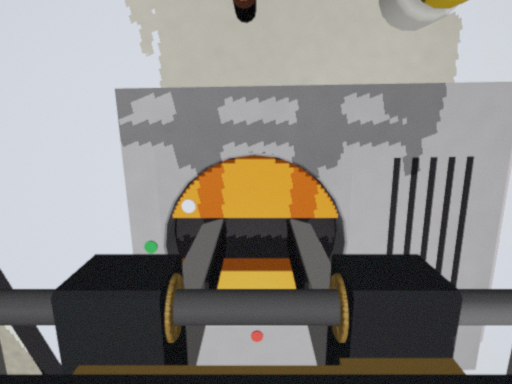

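The slot now points at green with its white dots on the left, running almost parallel to the hatch sides. I'll turn a few more degrees to be sure of the stop.

>>> servo_tool(
  deltas=[
    {"gripper":160,"dx":0,"dy":0,"dz":0.001,"wx":0,"wy":0,"wz":2},
    {"gripper":160,"dx":0,"dy":0,"dz":0.001,"wx":0,"wy":0,"wz":4},
    {"gripper":160,"dx":0,"dy":0,"dz":0.001,"wx":0,"wy":0,"wz":5},
    {"gripper":160,"dx":0,"dy":0,"dz":0.001,"wx":0,"wy":0,"wz":5},
  ],
)

```text
clock: 9.98
tool_pos: [0.5305, -0.0916, 0.0405]
orientation: [3.056, -0.721, 0.004]
contact_force: [-2.3, 1.1, 12.2]
finger_gap: 0.373
```

```bash
python3 l.py w7.png .08|head -2;python3 - <<'E'
import cv2,numpy as np
for f in('w5','w6','w7'):
    hsv=cv2.cvtColor(cv2.imread(f'pics/{f}.png'),cv2.COLOR_BGR2HSV)
    m=cv2.inRange(hsv,(5,150,60),(24,255,255));pts=[]
    for x in range(195,325,4):
        r=np.flatnonzero(m[150:235,x]); 
        if len(r):pts.append((x,r.max()))
    p=np.array(pts);print(f,'slot edge slope deg',np.degrees(np.arctan(np.polyfit(p[:,0],p[:,1],1)[0])),p[:,1].tolist())
E
```

```text
9.975 [ 0.5305 -0.0916  0.0405] [-0.24  0.43  1.69 -0.    1.01  0.23] [-2.3  1.1 12.2] [0.04 0.59 0.11] 0.372854938988596
toolx yaw -26.55029242336084
w5 slot edge slope deg -0.14362214114676916 [67, 67, 67, 67, 67, 68, 67, 67, 68, 68, 67, 67, 68, 67, 67, 67, 67, 67, 67, 67, 67, 67, 67, 67, 67, 67, 67, 67, 67, 67, 67, 67, 67]
w6 slot edge slope deg 0.02872448598573239 [67, 67, 67, 68, 68, 68, 67, 67, 67, 67, 67, 67, 67, 67, 67, 67, 67, 67, 67, 67, 67, 67, 67, 67, 67, 68, 68, 68, 68, 67, 67, 67, 67]
w7 slot edge slope deg -3.8242426743811455 [72, 71, 71, 71, 70, 70, 69, 70, 69, 69, 69, 68, 68, 68, 67, 67, 67, 67, 67, 66, 66, 66, 65, 65, 65, 65, 65, 65, 64, 63, 63, 63, 63]
```

The tool turned 5° and the slot only about 1°, so the disc is on its stop. I'll lift straight out.

>>> servo_tool(
  deltas=[
    {"gripper":160,"dx":0,"dy":0,"dz":-0.003,"wx":0,"wy":0,"wz":-1},
    {"gripper":160,"dx":0,"dy":0,"dz":-0.01,"wx":0,"wy":0,"wz":-2},
    {"gripper":160,"dx":0,"dy":0,"dz":-0.025,"wx":0,"wy":0,"wz":-2},
    {"gripper":160,"dx":0,"dy":0,"dz":-0.06,"wx":0,"wy":0,"wz":-2},
    {"gripper":160,"dx":0,"dy":0,"dz":-0.11,"wx":0,"wy":0,"wz":-2},
    {"gripper":160,"dx":0,"dy":0,"dz":-0.14,"wx":0,"wy":0,"wz":-2},
    {"gripper":160,"dx":0,"dy":0,"dz":-0.14,"wx":0,"wy":0,"wz":-2},
    {"gripper":160,"dx":0,"dy":0,"dz":-0.14,"wx":0,"wy":0,"wz":-2},
  ],
)

```text
clock: 11.08
tool_pos: [0.5297, -0.0912, 0.1799]
orientation: [3.068, -0.667, 0.003]
contact_force: [-0.0, 1.0, -1.2]
finger_gap: 0.37
```

```bash
python3 - <<'E'
from h import *
o=get_obs();print(o['clock'],o['tool_pos'],o['contact_force'],o['qd'].round(3))
save('wrist','w8.png');save('scene','s8.png')
im=cv2.imread('pics/w8.png');hsv=cv2.cvtColor(im,cv2.COLOR_BGR2HSV)
g=cv2.inRange(hsv,(50,120,60),(80,255,255));k,l,s,c=cv2.connectedComponentsWithStats(g)
for i in range(1,k):
    if s[i,4]>12: print('green',s[i,4],[(z,ray('wrist',c[i],z,o)[:2].round(4)) for z in(.08,.083,.092)])
m=cv2.inRange(hsv,(8,150,80),(22,255,255));k,l,s,c=cv2.connectedComponentsWithStats(m);idx=[i for i in range(1,k) if s[i,4]>400]
mm=np.isin(l,idx).astype(np.uint8);h=cv2.convexHull(cv2.findNonZero(mm))
for z in(.08,.089):
    print('disc',z,cv2.minEnclosingCircle(np.array([ray('wrist',p[0],z,o)[:2] for p in h],np.float32)))
c0=[np.array(x) for x in c[idx]];P=[ray('wrist',x,.08,o)[:2] for x in c0];print(P,[s[i].tolist() for i in idx])
if len(P)==2: v=P[1]-P[0];print('perp to slot ang',np.degrees(np.arctan2(v[1],v[0])))
a=cv2.resize(cv2.imread('pics/s8.png')[120:290,60:287],(400,300));b=cv2.resize(im,(400,300));cv2.imwrite('pics/m8.png',np.hstack([a,b]))
E
```

```text
11.075 [ 0.52973119 -0.09118731  0.17989064] [-0.02310094  1.00658632 -1.18493102] [-0.002  0.014  0.009  0.    -0.001 -0.001]
green 29 [(0.08, array([ 0.4786, -0.0712])), (0.083, array([ 0.4794, -0.0708])), (0.092, array([ 0.4817, -0.0695]))]
disc 0.08 ((0.4751865863800049, -0.24591462314128876), 0.21144936978816986)
disc 0.089 ((0.4776601195335388, -0.23944564163684845), 0.2051534354686737)
[array([ 0.54205669, -0.06474214]), array([ 0.52168582, -0.11445865]), array([ 0.48916822, -0.29034778])] [[209, 138, 92, 37, 2367], [211, 198, 91, 36, 2327], [76, 359, 385, 15, 2362]]
```

View pics/m8.png

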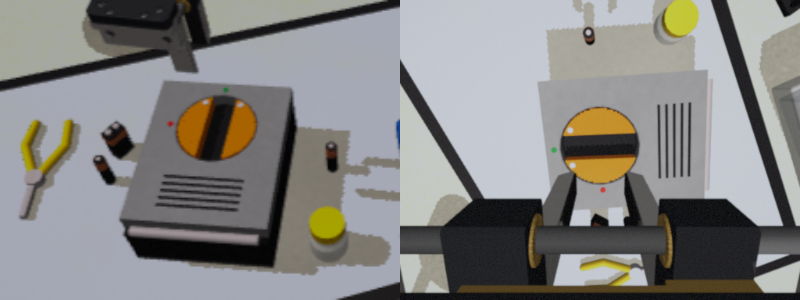

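The slot lies along -22.3°, against about -20° for front to back, so the disc is at roughly 1.6 rad. The white dots flank green, and the green dot sits where it should with the hatch shut. The bystanders look unmoved and the hand is clear.

```bash
python3 -c "
from h import *
for t in('jar','cell_a','block_cell','pliers','driver'):
    get_image('top') if t=='jar' else 0
    print(t,[(r['score'],ray('top',r['uv'],0)[:2].round(3)) for r in place_of(t,'top')[:2]])
print(sign_off())"
```

```text
jar [(0.57, array([ 0.676, -0.002]))]
cell_a [(0.54, array([ 0.534, -0.098])), (0.48, array([0.576, 0.039]))]
block_cell [(0.62, array([ 0.47 , -0.223])), (0.55, array([0.618, 0.129]))]
pliers [(0.7, array([ 0.486, -0.317]))]
driver [(0.63, array([0.623, 0.132]))]
the job is handed in; nothing more can be done
None
```

The hatch is shut and locked, and I handed the job in at about 11.5 s of the 38 s allowed. I lowered fingers spread about 35 mm into the slot and pressed the hatch shut with about 11–16 N. Keeping it pressed, I turned the disc clockwise until it met its stop, then lifted straight out.

**Lock:** after I let go, the slot lies at about -22°, with front to back at about -20°, so the disc is near 1.6 rad. Its white dots flank the green dot. From the green dot's position, the hatch top is at about 80–83 mm, so it stays down with nothing touching it.

**Bystanders:** in the pictures they look unmoved. The network's positions for most of them differ from the start by up to about 15 mm, which I put down to network noise since nothing touched them. Its best hit for `cell_a` landed on the disc, which is a false detection. Its second hit matches one cell's start position, but the other cell was not detected, so for that one I only have the pictures.

**What didn't go as planned:**
- **First move:** it was refused because I had left out some keys. Nothing moved.
- **Finger height:** the spread tips sat about 24 mm above the TCP, so I had to go down further than planned to reach the slot floor.

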